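# Seat the coffee dripper and clamp the pour-over arm at its height mark

## Task

Seat the white coffee dripper on the two pegs of the pour-over stand's holder, its handle pointing straight away from the column, and let go of it. Then take the wooden grip at the other end of the arm, raise the arm with the cam lever still open until the top of its sliding collar meets the underside of the rubber marker ring on the column, pause there, and, holding the grip at that height, turn the cam lever fully closed. Finish still holding the grip, with the arm at the mark and the lever closed, and leave the other things on the worktop where they are.

Things in the scene. Friction and masses are not known exactly. Their poses are not given: they have to be found in the camera images.
- dripper: White ceramic coffee dripper, 0.18 to 0.29 kg, standing upright: oblong foot flange 104 mm (x) by 70 mm (y), 6 mm thick, with two 11 mm through holes at x = +40 and -40 mm, under an open cone of 48 mm rim radius, 76 mm tall in all. Loop handle on its -y side. Origin: centre of the flange's underside; z up.
- dripper_handle (a point): Middle of the upright part of the dripper's handle: a round bar 11 mm thick, 72 mm from the dripper's axis on its -y side, upright from 30 to 60 mm above the dripper's underside, loop top at 72 mm; this point is at 45 mm. Axes as the dripper's. Can be pinched from above, fingers closing along the dripper's x.
- holder_top (a point): Centre of the top face of the aluminium holder plate at one end of the stand's arm: 104 mm (x) by 84 mm (y), 45 mm hole in the middle. +y points along the arm to the column, 95 mm away; z up. The face starts 139 mm above the worktop. Seated, the dripper's flange lies flat on this face, its holes over the pegs, its x along this x, its handle to -y.
- peg_tip (a point): Top of one of the two upright steel pegs on the holder plate, the one at x = +40 mm; its twin is at x = -40 mm. Each is 8 mm in diameter and 14 mm high, full diameter up to 9 mm, then tapered to 3 mm. Axes as the holder's.
- mark: Black rubber marker ring, 21 mm diameter, 4 mm thick, fixed on the stand's steel column (14 mm diameter, top 243 mm above the worktop). Origin: centre of the ring's underside, on the column's axis. It marks the height for the arm and differs between episodes: 30 to 65 mm above the collar's top at the start.
- collar_top (a point): Centre of the top edge of the aluminium collar (30 mm diameter) with which the arm slides on the column; z up. It must come level with the underside of the marker ring.
- carriage (a joint): Height of the arm above its bottom stop, 0 to 0.075 m; it starts at 0, resting on the stop. The arm only slides up and down and does not turn; with grip, holder and lever it weighs 0.52 kg, plus the dripper, and slides with about 1 N of friction: with the lever open it sinks when let go; clamped it stays, within some 2 mm.
- grip_mid (a point): Point on the axis of the upright round wooden grip at the arm's other end, 75 mm from the column's axis; axes as the holder's, so the column lies to -y. The neck is 22 mm in diameter and 46 mm long, under a cap 31 mm in diameter and 8 mm thick. The point is 26 mm above the neck's lower end, and 179 mm above the worktop at the start. The grip is fixed to the arm.
- grip: The same wooden grip as a body; origin at the centre of the neck's lower end, z up. A light hold of about 25 N carries the arm and lets the hand turn about the neck; a hard one binds on it.
- lever (a joint): Angle of the steel cam lever, rad: 0 open, 1.047 fully closed on its stop; starts at 0 to 0.2. It turns about the grip's axis, clockwise seen from above to close: open it stands 60 degrees from the arm's line, closed it points along the arm away from the column. It stays where left; past about 0.3 it stiffens (to about 0.2 N m) and, closed, clamps the arm to the column.
- lever_tip (a point): Near the outer end of the lever's upright blade, 60 mm from the grip's axis. The blade is radial, 9 mm thick, 20 to 62 mm from that axis, 26 mm high from the neck's lower end up; this point is at half height. A hand holding the neck with its tips near the hub and turning about the grip's axis pushes the blade with the side of a finger; the neck slips between the pads.
- lever_hub (a point): Centre of the top of the lever's round hub, 34 mm in diameter and 10 mm high, around the grip's axis directly under the neck, 0.5 mm below the neck's lower end. Fingertips must stay above it.
- carafe: Bystander, to be left alone: glass coffee carafe with black handle, 100 mm diameter, 125 mm tall. Origin: centre of its underside.
- mug_a: Bystander, to be left alone: white mug, 80 mm diameter, 92 mm tall. Origin: centre of its underside.
- mug_b: Bystander, to be left alone: white mug, 80 mm diameter, 92 mm tall. Origin: centre of its underside.
- tin: Bystander, to be left alone: steel coffee tin, 96 mm diameter, 157 mm tall. Origin: centre of its underside.
- filters: Bystander, to be left alone: cardboard box of paper filters, 60 x 125 x 85 mm. Origin: centre of its underside.
- scoop: Bystander, to be left alone: steel coffee scoop, cup 42 mm diameter, handle 100 mm long, 24 mm tall. Origin: centre of its underside.
- scale: Bystander, to be left alone: flat black kitchen scale with a steel plate, 155 x 135 x 25 mm. Origin: centre of its underside.

How it is judged:
By the outcome, as a careful person would: the job done as asked, in the order asked, and still so for the second after the job is handed in, while the arm keeps its last pose, push and grip.
It also fails if it takes over 58 s, if anything falls off the work surface, if the arm or the gripper's body presses on something with over 40 N, if the wrist force passes 120 N, or if a joint passes its speed limit or range.

## Robot

A 6-joint arm with a two-finger parallel gripper is mounted at the origin on the work surface. World frame = base frame: x ahead of the robot, y to its left, z up, the work surface at z = 0. Lengths are in mm, angles in rad, forces in N, time in s.
With the tool pointing down it reaches from about 275 to 750 mm from the base axis. Payload 10.2 kg.
Tool frame: the origin (TCP) lies between the finger pads; the fingertips stand 14 mm ahead of it and the grasp point (between the pads) lies 5 mm behind it (ctrl.tip_extent is the distance from the TCP to the fingertips, in mm); z points along the fingers, y is the line along which they close (so a half turn about z gives the same grasp; the last joint's range is limited). The gripper opens to 85 mm and grips with 20 to 120 N. Pads are 22 mm wide; open, the fingers measure 114 mm over their backs; the gripper's body (76 mm by 85 mm) begins 54 mm behind the grasp point. The pads swing forward as they close: fully open they stand 13 mm farther back than shut.
Start: joints at [-0.223, 0.313, 1.498, -0, 1.331, -0.223], TCP at [525.006, -0.013, 211.494] pointing down, gripper open.
Joint ranges: [-2.94, 2.94], [-0.97, 2.17], [0.19, 2.56], [-1.23, 4.37], [0.02, 3.11], [-2.88, 2.88]. Speed limits (rad/s): [2.39, 2.39, 3.01, 3.14, 3.14, 3.14].

## Interface

Orientations are given as a rotation vector (axis times angle).
In Python, from bench import ctrl gives the robot as it stands. The module is installed in compiled form; this text tells all that it offers. Calls block until the motion is done:
- ctrl.move_to(position, orientation): joint-space move of the TCP to a pose.
- ctrl.move_linear(position, rotation=None, speed=150, stop_force=None): straight line of the TCP; rotation=None keeps the orientation; speed is the mean speed in mm/s. With stop_force (N) it stops when the force on the tool has changed by that much, and returns True; else False.
- ctrl.goto_joints(angles): joint-space move.
- ctrl.move_gripper(opening, newtons=None): opening from 0.0 (shut) to 1.0 (fully open); newtons is the grip in N (None keeps the last); returns when the fingers have stopped.
- ctrl.sleep(seconds).
- ctrl.solve_ik(position, orientation): joint angles nearest the present ones, or None.
- ctrl.capture(name): name is "scene" or "side" or "wrist"; returns a dict with "pixels" (420x560x3 uint8, red, green, blue), "fx", "fy", "cx", "cy" (pixels), "extrinsics" (4x4, takes a point from world to camera coordinates). Camera axes: x right, y down, z forward; pixel columns grow to the right and rows downward; lengths in mm; the calibration is good to about 2 mm. A picture is of the moment at which its call begins. There is no depth.
A pose or a line that the arm cannot do raises ctrl.MotionError and nothing moves.
- ctrl.close_job(): hands the job in; it is judged then, once.
Trained networks look in the newest picture that a camera, given by its name, has taken for a name from the list of things; names that differ only in an ending like _2 or _b are one class to them, and where a whole thing is asked for, a point or a joint stands for the part that bears it (a point fixed in the world has none). Each returns a list of dicts, best first, with "conf" (0 to 1); they miss things now and then, are a little off and sometimes report something else, mostly with a low value. They report only what shows in the picture. A call takes as long as a camera call.
- ctrl.look_for(camera, thing): "centre" ([x, y, z] in mm, in world coordinates, good to about 4 mm: the middle of the surface that is visible of it).
- ctrl.regions_of(camera, thing): "mask" (420x560 bool, what is visible of it).
Readings, each from a call of its own:
- ctrl.get_t(): time.
- ctrl.get_joints(): joint angles.
- ctrl.get_dq(): joint speeds.
- ctrl.get_joint_efforts(): joint torques, N m.
- ctrl.get_ee_pos(): TCP position.
- ctrl.get_ee_rot(): TCP orientation.
- ctrl.get_wrist_force(): force on the tool from outside, world axes, zero at the start.
- ctrl.get_torque(): the same for the moment, N m.
- ctrl.get_opening(): opening from 0.0 (shut) to 1.0 (fully open).
- ctrl.get_gripper_force(): force on a finger pad.
Only numpy, scipy, OpenCV 4.12 (cv2) and the standard library are available. Lean on these libraries where they do the work, as an engineer would, in place of code of your own. Each camera call takes 0.05 s, during which the arm holds its last target. There are 200 camera calls.

## Working session

There is one attempt and no reset: what is moved stays moved. The work goes in short steps, each a Python script; the robot and the scene stay as the last script left them, time stands still between calls to the robot, and variables do not carry over. Pictures are saved under pics/ and viewed, at most 10 in all, crops included, and the job is handed in when it is done.

```bash
mkdir -p pics; cat > h.py <<'E'
import numpy as np, cv2
from scipy.spatial.transform import Rotation as R
from bench import ctrl
def down(yaw):  # tool z down, tool y axis along world angle yaw(rad)
    y=np.array([np.cos(yaw),np.sin(yaw),0]);z=np.array([0,0,-1.]);x=np.cross(y,z)
    return R.from_matrix(np.c_[x,y,z]).as_rotvec()
def proj(c,P):
    P=np.atleast_2d(P);E=np.array(c["extrinsics"]);q=P@E[:3,:3].T+E[:3,3]
    return np.c_[c["fx"]*q[:,0]/q[:,2]+c["cx"],c["fy"]*q[:,1]/q[:,2]+c["cy"]]
def ray(c,uv,z):  # pixel to world at height z
    E=np.array(c["extrinsics"]);Rm=E[:3,:3];o=-Rm.T@E[:3,3]
    d=Rm.T@np.array([(uv[0]-c["cx"])/c["fx"],(uv[1]-c["cy"])/c["fy"],1])
    return o+d*(z-o[2])/d[2]
def save(c,n): cv2.imwrite("pics/"+n,cv2.cvtColor(c["pixels"],cv2.COLOR_RGB2BGR))
E
python3 - <<'E'
from h import *
ims=[]
for n in("scene","side"):
    c=ctrl.capture(n);ims.append(c["pixels"])
    save(c,n+"0.png")
    E=np.array(c["extrinsics"]);print(n,(-E[:3,:3].T@E[:3,3]).round())
    for t in("dripper","dripper_handle","holder_top","peg_tip","mark","collar_top","grip_mid","lever_tip","lever_hub","carafe","mug_a","tin","filters","scoop","scale"):
        print(t,[(np.round(d["centre"]).astype(int).tolist(),round(d["conf"],2)) for d in ctrl.look_for(n,t)[:3]])
E
```

```text
scene [976. 357. 912.]
dripper [([526, -314, 44], 0.75)]
dripper_handle [([522, -313, 39], 0.95)]
holder_top [([570, 66, 139], 0.6)]
peg_tip [([320, -295, 30], 0.45), ([542, 100, 137], 0.31)]
mark []
collar_top [([542, 106, 138], 0.64), ([321, -297, 30], 0.56)]
grip_mid [([534, 236, 205], 0.81), ([568, 66, 138], 0.7)]
lever_tip [([510, 244, 159], 0.8)]
lever_hub [([511, 245, 158], 0.54)]
carafe [([772, -8, 84], 0.61)]
mug_a [([394, 338, 55], 0.9), ([272, 387, 56], 0.83), ([538, 105, 142], 0.65)]
tin [([722, 366, 160], 0.88)]
filters [([728, -266, 81], 0.93)]
scoop [([361, -132, 14], 0.64)]
scale [([323, -297, 29], 0.85)]
side [ 414. -855.  825.]
dripper [([514, -306, 32], 0.68)]
dripper_handle [([513, -305, 42], 0.72)]
holder_top [([565, 54, 142], 0.86), ([281, -298, 24], 0.7), ([252, 364, 59], 0.25)]
peg_tip [([558, 54, 140], 0.71), ([501, 237, 154], 0.18)]
mark []
collar_top [([544, 81, 144], 0.84), ([702, 333, 99], 0.68)]
grip_mid []
lever_tip [([500, 237, 155], 0.48)]
lever_hub [([500, 241, 154], 0.37)]
carafe [([762, -54, 83], 0.83)]
mug_a [([256, 359, 60], 0.92), ([400, 312, 58], 0.55)]
tin [([701, 331, 104], 0.94), ([542, 82, 138], 0.21)]
filters [([713, -298, 77], 0.87)]
scoop [([357, -132, 18], 0.6)]
scale [([281, -296, 24], 0.73)]
```

View pics/scene0.png

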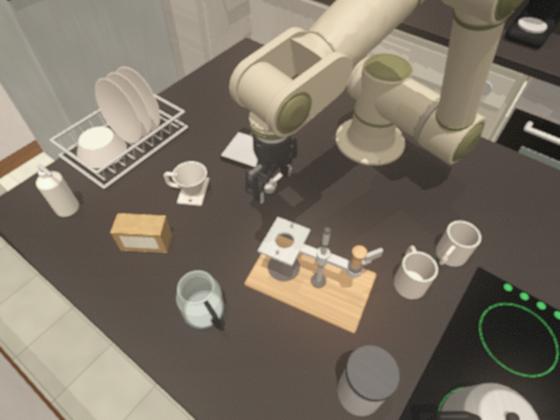

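View pics/side0.png

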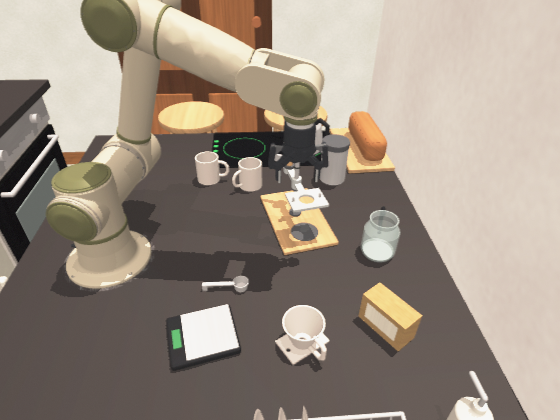

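```bash
python3 - <<'E'
from h import *
r=ctrl.get_ee_rot();print(np.round(r,3),ctrl.get_t())
ims=[]
for k,p in enumerate([(530,100,400),(520,-290,330)]):
    ctrl.move_to(p,r)
    c=ctrl.capture("wrist");ims.append(c["pixels"]);np.save(f"w{k}.npy",c,allow_pickle=True)
    E=np.array(c["extrinsics"]);print((-E[:3,:3].T@E[:3,3]).round(),E[:3,:3].round(2).tolist(),c["fx"],ctrl.get_t())
    for t in(("holder_top","peg_tip","mark","collar_top","grip_mid","lever_tip","lever_hub"),("dripper","dripper_handle"))[k]:
        print(t,[(np.round(d["centre"]).astype(int).tolist(),round(d["conf"],2)) for d in ctrl.look_for("wrist",t)[:3]])
    save(c,f"w{k}.png")
cv2.imwrite("pics/w01.png",cv2.resize(cv2.cvtColor(np.vstack(ims),cv2.COLOR_RGB2BGR),(400,600)))
E
```

```text
[ 2.221  2.221 -0.   ] 1.6
[531. 172. 561.] [[1.0, 0.0, -0.0], [0.0, -0.96, 0.28], [-0.0, -0.28, -0.96]] 311.72378128575576 2.5083
holder_top [([563, 67, 138], 0.91)]
peg_tip [([560, 63, 140], 0.6)]
mark []
collar_top [([540, 92, 138], 0.7)]
grip_mid [([530, 226, 206], 0.74)]
lever_tip [([495, 246, 180], 0.61)]
lever_hub [([497, 245, 169], 0.92)]
[ 521. -217.  493.] [[1.0, 0.0, 0.0], [0.0, -0.96, 0.28], [0.0, -0.28, -0.96]] 311.72378128575576 4.3833
dripper [([518, -314, 49], 0.92)]
dripper_handle [([515, -314, 49], 0.93)]
```

View pics/w0.png

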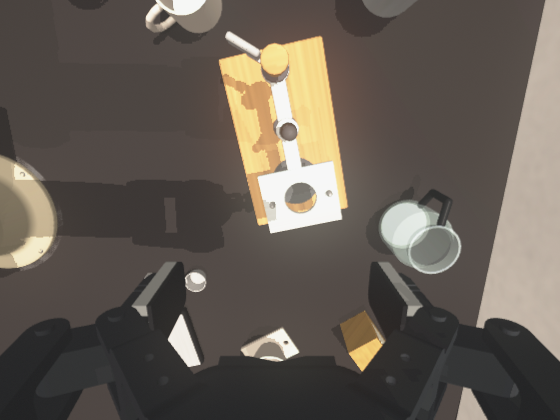

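View pics/w1.png

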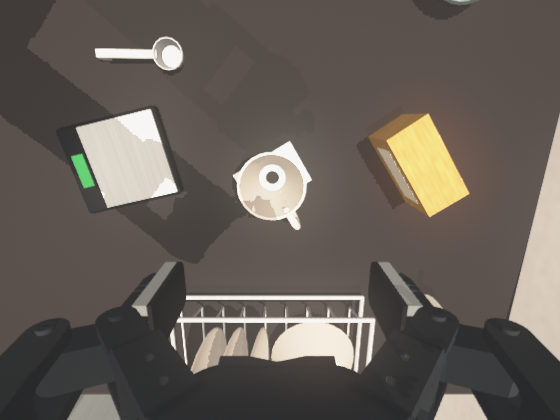

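```bash
python3 - <<'E'
from h import *
a=np.load("w0.npy",allow_pickle=True).item();b=np.load("w1.npy",allow_pickle=True).item()
A=cv2.resize(a["pixels"][35:240,220:350],None,fx=2.9,fy=2.9,interpolation=cv2.INTER_CUBIC)
B=cv2.resize(b["pixels"][135:240,225:320],None,fx=4,fy=4,interpolation=cv2.INTER_CUBIC)
o=np.zeros((600,800,3),np.uint8);o[:A.shape[0],:A.shape[1]]=A[:600];o[:B.shape[0],400:400+B.shape[1]]=B
cv2.imwrite("pics/crop.png",o[:,:,::-1])
pr=lambda n,c,uv,z:print(n,ray(c,uv,z)[:2].round(1))
pr("hole",a,(300.5,198),139);pr("pegL",a,(272,205),153);pr("pegR",a,(329,193.5),153);pr("col",a,(289,131),243);pr("cap",a,(274.5,59.5),207)
pr("levtip",a,(231,38),166)
pr("rim",b,(272,187),76);pr("handle top",b,(293,220),72);pr("hole",b,(272,178),6)
E
```

```text
hole [562.7  63.6]
pegL [523.2  57.3]
pegR [599.8  73.5]
col [542.  158.7]
cap [527.4 229.1]
levtip [477.7 258.1]
rim [ 514.5 -308.3]
handle top [ 544.2 -357. ]
hole [ 513.5 -309.1]
```

View pics/crop.png

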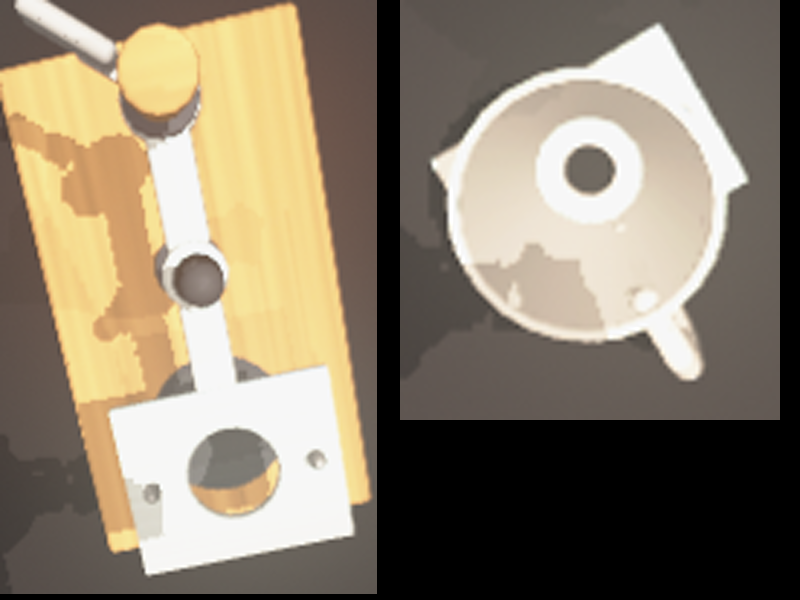

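```bash
python3 - <<'E'
from h import *
a=np.load("w0.npy",allow_pickle=True).item();b=np.load("w1.npy",allow_pickle=True).item()
B=lambda x,y:(225+(x-400)/4-.375,135+y/4-.375)
pr=lambda n,c,uv,z:print(n,ray(c,uv,z)[:2].round(1))
p=ray(b,B(660,25),6)[:2];q=ray(b,B(747,181),6)[:2];s=ray(b,B(431,162),6)[:2]
d=q-p;print("edge",p.round(1),q.round(1),np.linalg.norm(d),np.degrees(np.arctan2(d[1],d[0]))+90,"leftcorner",s.round(1),(q+s)/2,np.linalg.norm(q-s))
pr("rim c",b,B(587.5,204.5),76);print("rim r",(ray(b,B(728,204),76)-ray(b,B(447,204),76))[0]/2)
pr("hole",b,B(589,169),3);pr("handletop",b,B(680,355),72)
for uv in((188,298),(362,298),(373,322)):pr("rack",b,uv,100)
print(down(0),[ctrl.get_ee_pos(),ctrl.get_t()])
E
```

```text
edge [ 540.6 -251.6] [ 575.9 -312. ] 69.99436092481206 30.267959757447237 leftcorner [ 451.  -304.6] [ 513.43094417 -308.34111523] 125.08473136152332
rim c [ 513.8 -306.5]
rim r 47.89996369310691
hole [ 513.2 -307.9]
handletop [ 546.6 -362.1]
rack [ 393.9 -465.8]
rack [ 643.6 -465.4]
rack [ 663.  -505.6]
[2.22144147 2.22144147 0.        ] [array([ 520.4497301 , -289.06086929,  330.36668652]), 4.4833]
```

```bash
python3 - <<'E'
from h import *
y=np.radians(30.3);h=np.array([513.6,-308])+72*np.array([np.sin(y),-np.cos(y)])
ctrl.move_gripper(0.45)
ctrl.move_to([*h,130],down(y))
ctrl.move_linear([*h,41],speed=100)
ctrl.move_gripper(0,90)
print(ctrl.get_opening(),ctrl.get_gripper_force(),ctrl.get_ee_pos(),ctrl.get_t())
w0=ctrl.get_wrist_force()
ctrl.move_linear([*h,240],speed=150)
print(ctrl.get_wrist_force()-w0,ctrl.get_opening(),ctrl.get_ee_pos(),ctrl.get_t())
y2=np.radians(12);t=np.array([562.6,64.4])+72*np.array([np.sin(y2),-np.cos(y2)])
ctrl.move_to([*t,240],down(y2))
c=ctrl.capture("wrist");np.save("w2.npy",c,allow_pickle=True)
s=ctrl.capture("side");save(s,"side2.png")
print(ctrl.get_ee_pos(),t,ctrl.get_t())
o=np.zeros((420,800,3),np.uint8);o[:,:560]=c["pixels"];o[:,560:]=s["pixels"][100:310,190:310].repeat(2,0).repeat(2,1)
cv2.imwrite("pics/c2.png",o[:,:,::-1])
E
```

```text
0.07657060216200069 88.19653853774071 [ 550.2494189  -370.56689279   41.74133161] 7.325
[ 0.56367974 -0.01051382 -7.2399933 ] 0.07826923710977024 [ 549.70156348 -369.96946638  238.982801  ] 8.8
[577.72146872  -7.09067205 239.82529361] [577.56964174  -6.02662725] 10.2667
```

View pics/c2.png

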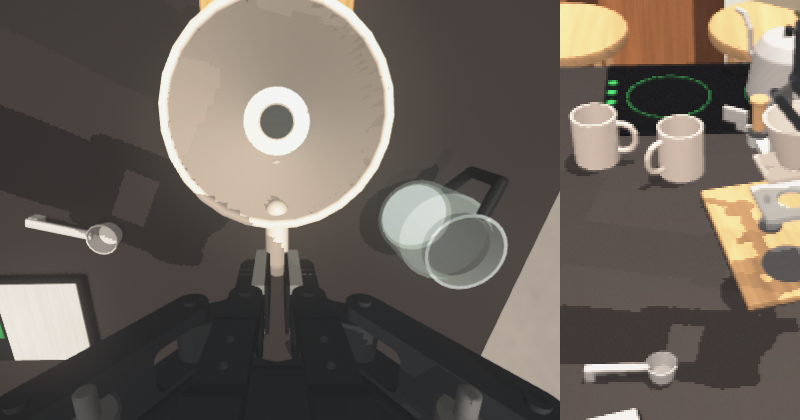

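```bash
python3 - <<'E'
from h import *
c=np.load("w2.npy",allow_pickle=True).item()
im=c["pixels"]
def ell(z,r,cx,cy):  # predicted circle
    t=np.linspace(0,2*np.pi,90);return proj(c,np.c_[cx+r*np.cos(t),cy+r*np.sin(t),z+0*t])
y2=np.radians(12);p=ctrl.get_ee_pos()
ctr=np.array(p[:2])-72*np.array([np.sin(y2),-np.cos(y2)])
print("pred ctr",ctr)
e=ell(274,48,*ctr);print("rim pred",e.min(0),e.max(0),"obs left159 right394 bottom 228")
print("hole pred",proj(c,[*ctr,204]),"obs 276,121.5 ->",ray(c,(276,121.5),202)[:2],ray(c,(276,121.5),206)[:2])
# bottom point of rim & handle direction
print("rimfront",ray(c,(276.5,228),274)[:2],"x mid",(ray(c,(159,105),274)+ray(c,(394,105),274))[:2]/2,np.linalg.norm(ray(c,(159,105),274)-ray(c,(394,105),274))/2)
E
```

```text
pred ctr [562.75182698  63.3359552 ]
rim pred [153.24945205 -24.06657411] [397.91482896 232.38870678] obs left159 right394 bottom 228
hole pred [[276.06094961 117.868711  ]] obs 276,121.5 -> [563.15702313  61.21450971] [563.15672617  61.26922752]
rimfront [572.62856579  18.46110038] x mid [562.05117178  68.30097704] 45.83931090492971
```

```bash
cat > fit.py <<'E'
from h import *
from scipy.optimize import least_squares
def model(c,p,y2,prm,tool=0.0):
    """dripper droop th about handle pinch point; dy along arm, dz slip; returns rim L,R,bottom, hole centre"""
    th,dy,dz=prm
    t=np.linspace(0,2*np.pi,181)
    rim=np.c_[48*np.cos(t),72+48*np.sin(t),31+0*t];hole=np.array([[0,72,-41.]])
    g=np.array([p[0],p[1],p[2]+4.])  # handle mid (45 vs TCP 41.7 at grasp -> +3.3)
    Rz=R.from_euler("z",y2).as_matrix();Rx=R.from_euler("x",-th).as_matrix()
    f=lambda P:proj(c,(P@Rx.T+[0,dy,dz])@Rz.T+g)
    e=f(rim);return np.array([e[:,0].min(),e[:,0].max(),e[:,1].max(),*f(hole)[0]])
def fit(c,p,y2,obs):
    s=least_squares(lambda q:model(c,p,y2,q)-obs,[0.,0,0],x_scale=[.05,2,2])
    return s.x,s.fun
E
python3 - <<'E'
from fit import *
c=np.load("w2.npy",allow_pickle=True).item();p=ctrl.get_ee_pos()
x,r=fit(c,p,np.radians(12),np.array([159,394,228,276,121.5]))
print(np.degrees(x[0]),x[1:],r)
E
```

```text
2.4337145682260104 [-0.42335999 -3.03437439] [-8.25190439e-01 -8.42136182e-01  3.12143998e-04  9.33741646e-02
 -1.52750851e-04]
```

```bash
cat > place.py <<'E'
from h import *
y2=np.radians(12);hx=np.array([np.cos(y2),np.sin(y2),0]);hy=np.array([-np.sin(y2),np.cos(y2),0])
rot=(R.from_rotvec(np.radians(2.4)*hx)*R.from_rotvec(down(y2))).as_rotvec()
tgt=np.array([562.2,64.4])-71.6*hy[:2]
def goto(z,off=(0,0),speed=80,stop=None):
    t=tgt+off;cmd=np.array([*t,z])
    r=ctrl.move_linear(cmd,rot,speed=speed,stop_force=stop);return r
E
python3 - <<'E'
from place import *
goto(208);ctrl.sleep(.2)
e=tgt-ctrl.get_ee_pos()[:2];print("err",e)
goto(208,e);ctrl.sleep(.2);print(tgt-ctrl.get_ee_pos()[:2])
f0=ctrl.get_wrist_force()
r=goto(179,e,speed=25,stop=5)
ctrl.sleep(.1);print(r,ctrl.get_ee_pos(),tgt,ctrl.get_wrist_force()-f0,ctrl.get_torque(),ctrl.get_t())
s=ctrl.capture("side");c=ctrl.capture("scene");np.save("w3.npy",ctrl.capture("wrist"),allow_pickle=True)
k=lambda a:cv2.resize(a,(400,600),interpolation=cv2.INTER_CUBIC)
cv2.imwrite("pics/c3.png",np.hstack([k(s["pixels"][150:270,260:340]),k(c["pixels"][190:310,230:310])])[:,:,::-1])
E
```

```text
err [-0.18066559 -0.05148483]
[0.16850482 0.04747903]
True [576.93810984  -6.32284172 180.21823032] [577.08647706  -5.63536821] [ 0.2660637  -3.14053732  7.53228161] [-0.60782246 -0.15418846 -0.02509296] 12.5917
```

View pics/c3.png

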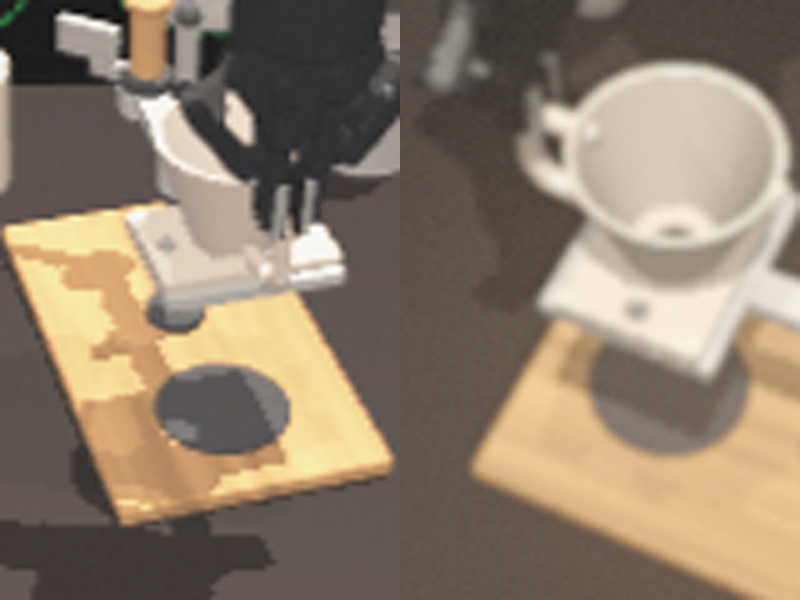

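```bash
python3 - <<'E'
from place import *
p=ctrl.get_ee_pos()
ctrl.move_gripper(0.4);ctrl.sleep(.2)
ctrl.move_linear([p[0],p[1],300],speed=150)
g=np.array([527.2,229.9]);y=np.radians(15)
ctrl.move_to([*g,340],down(y));ctrl.sleep(.1)
c=ctrl.capture("wrist");np.save("w4.npy",c,allow_pickle=True)
print(ctrl.get_ee_pos(),ctrl.tip_extent,ctrl.get_t(),[np.round(x,2) if x is not None else x for x in (ctrl.solve_ik([*g,170],down(np.radians(15))),ctrl.solve_ik([*g,220],down(np.radians(-55))))])
s=ctrl.capture("side");np.save("s4.npy",s,allow_pickle=True);q=ctrl.capture("scene");np.save("q4.npy",q,allow_pickle=True)
k=lambda a:cv2.resize(a,(240,420),interpolation=cv2.INTER_CUBIC)
cv2.imwrite("pics/c4.png",np.hstack([c["pixels"],k(q["pixels"][200:305,320:380])])[:,:,::-1])
print("hole",proj(c,[562.2,64.4,139]),proj(c,[562.2,64.4,215]),"cap",proj(c,[*g,207]))
E
```

```text
[527.74941388 228.5956792  339.57343792] 14.0 15.4083 [array([ 0.21,  0.46,  1.4 , -0.  ,  1.28, -0.05]), array([ 0.21,  0.42,  1.33, -0.  ,  1.4 ,  1.17])]
hole [[269.92231048 304.4685219 ]] [[268.3892729  344.29924236]] cap [[276.30264958 193.11565499]]
```

View pics/c4.png

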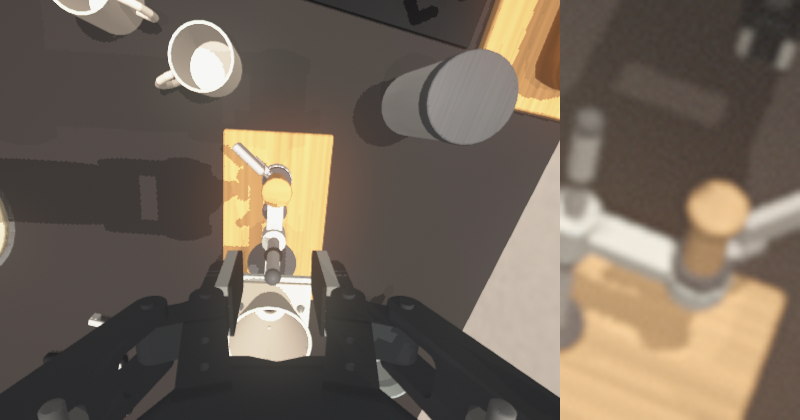

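```bash
python3 - <<'E'
from h import *
c=np.load("w4.npy",allow_pickle=True).item()
t=ray(c,(237,148),172)[:2];g=np.array([527.4,230]);d=t-g;print("lever",t,np.linalg.norm(d),np.degrees(np.arctan2(d[1],d[0])))
print("cap",ray(c,(277,193),207)[:2],"col",ray(c,(274,276),243)[:2])
yw=np.radians(15)
ctrl.move_gripper(0.62)
ctrl.move_linear([*g,230],down(yw),speed=150)
ctrl.sleep(.1);e=g-ctrl.get_ee_pos()[:2];print("err",e)
f0=ctrl.get_wrist_force()
print(ctrl.move_linear([*(g+e),171.5],speed=60,stop_force=6),ctrl.get_ee_pos(),ctrl.get_wrist_force()-f0)
ctrl.move_gripper(0,25);ctrl.sleep(.2)
print(ctrl.get_opening(),ctrl.get_gripper_force(),ctrl.get_ee_pos(),ctrl.get_wrist_force()-f0,ctrl.get_t())
E
```

```text
lever [477.26249705 257.8889201 ] 57.37212795472637 150.91505779309787
cap [527.82471344 230.18588646] col [543.21886675 161.70596158]
err [-0.40102233 -0.10916246]
False [527.23073746 229.93911796 171.93366142] [-0.34269025 -1.25193163 -0.2187261 ]
0.3472810528303156 24.65460956096649 [526.93389821 229.88664847 171.9309579 ] [-3.60406838 -1.96246504  4.88803716] 18.475
```

```bash
python3 - <<'E'
from h import *
c=ctrl.capture("wrist");s=ctrl.capture("scene");q=ctrl.capture("side")
cv2.imwrite("pics/c5.png",np.hstack([cv2.resize(c["pixels"][120:330,160:400],(480,420)),cv2.resize(q["pixels"][110:240,250:350],(320,420),interpolation=cv2.INTER_CUBIC)])[:,:,::-1])
E
```

```text
(no output)
```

View pics/c5.png

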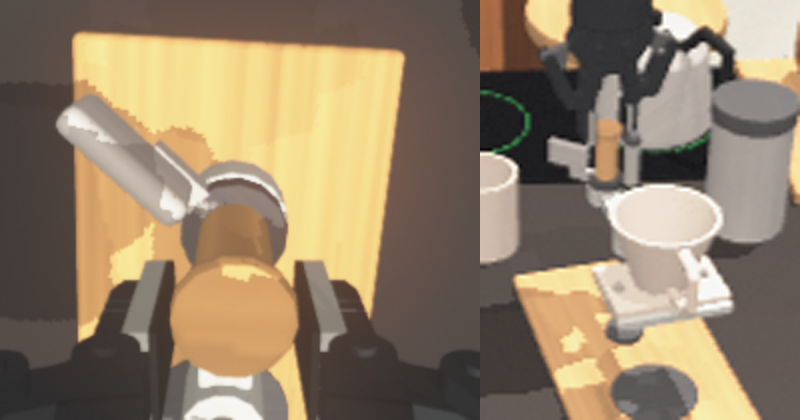

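```bash
python3 - <<'E'
from h import *
g=np.array([527.5,230.])
ctrl.move_gripper(0.6);f0=ctrl.get_wrist_force()
print(ctrl.move_linear([*(g+[-.1,-.1]),167.3],speed=30,stop_force=5))
ctrl.sleep(.1);print(ctrl.get_ee_pos(),ctrl.get_wrist_force()-f0)
ctrl.move_gripper(0,25);ctrl.sleep(.2)
print(ctrl.get_opening(),ctrl.get_gripper_force(),ctrl.get_ee_pos(),ctrl.get_wrist_force()-f0,ctrl.get_t())
E
```

```text
False
[527.43221422 229.90635162 167.29943063] [-0.09112244 -0.60727706  0.39702775]
0.3473891096618149 24.713594019412994 [526.94468881 229.78838961 167.52200705] [-5.7425263  -1.90224461  5.5163482 ] 19.875
```

```bash
python3 - <<'E'
from h import *
c=np.load("w4.npy",allow_pickle=True).item();p=np.array([527.749,228.596,339.573])
Rz=R.from_euler("z",np.radians(15)).as_matrix()
# tool-ish frame: X along closing, Y toward camera, Z up, origin TCP
f=lambda q:proj(c,np.array(q)@Rz.T+p)[0].round(1)
crop=lambda uv:((uv-[160,120])*2).round()
for half in(11,15.5):
  for Z in(-14,-9,0,10,20,28,35): print(half,Z,"crop L near",crop(f([-half,11,Z])),"R near",crop(f([half,11,Z])),"far R",crop(f([half,-11,Z])))
for z in(199,207,153): print("axis",z,crop(f([0,0,z-172])))
E
```

```text
11 -14 crop L near [195. 208.] R near [269. 208.] far R [268. 275.]
11 -9 crop L near [194. 214.] R near [270. 213.] far R [269. 282.]
11 0 crop L near [192. 224.] R near [272. 224.] far R [270. 296.]
11 10 crop L near [190. 238.] R near [274. 238.] far R [273. 313.]
11 20 crop L near [187. 253.] R near [276. 253.] far R [275. 332.]
11 28 crop L near [185. 267.] R near [279. 267.] far R [277. 350.]
11 35 crop L near [182. 280.] R near [281. 280.] far R [279. 366.]
15.5 -14 crop L near [180. 208.] R near [284. 208.] far R [283. 275.]
15.5 -9 crop L near [179. 214.] R near [285. 213.] far R [284. 282.]
15.5 0 crop L near [176. 224.] R near [288. 224.] far R [286. 296.]
15.5 10 crop L near [173. 238.] R near [291. 238.] far R [289. 313.]
15.5 20 crop L near [169. 253.] R near [295. 253.] far R [292. 332.]
15.5 28 crop L near [165. 267.] R near [298. 267.] far R [295. 350.]
15.5 35 crop L near [162. 280.] R near [301. 280.] far R [298. 366.]
axis 199 [232. 307.]
axis 207 [232. 324.]
axis 153 [232. 236.]
```

```bash
python3 - <<'E'
from h import *
c=np.load("s4.npy",allow_pickle=True).item()
cr=lambda uv:(480+(uv[0]-250)*3.2,(uv[1]-110)*3.23)
u=np.array([np.cos(np.radians(15)),np.sin(np.radians(15)),0]);p=np.array([526.9,229.9,171.9])
for z in(153,199,207): print("axis",z,np.round(cr(proj(c,[p[0],p[1],z])[0])))
for Z in(-14,0,10,25,35): print(Z,*[np.round(cr(proj(c,p+[0,0,Z]+s*u)[0])) for s in(-29,-15.5,15.5,29)])
q4=np.load("w4.npy",allow_pickle=True).item()
g=cv2.cvtColor(c["pixels"],cv2.COLOR_RGB2GRAY)
# s4: TCP 339.6, gripper .4
p=np.array([527.75,228.6,339.57])
for Z in(-14,25): print("s4",Z,*[proj(c,p+[0,0,Z]+s*u)[0].round(1) for s in(-25,25)])
for s in(-22,22):
  print([int(g[int(round(v)),int(round(w))]) for w,v in [proj(c,p+[0,0,Z]+s*u)[0] for Z in range(-40,60,4)]])
E
```

```text
axis 153 [602. 174.]
axis 199 [604. 133.]
axis 207 [604. 126.]
-14 [575. 175.] [588. 173.] [617. 167.] [630. 165.]
0 [575. 162.] [588. 160.] [618. 155.] [631. 153.]
10 [575. 153.] [588. 151.] [618. 146.] [631. 144.]
25 [575. 140.] [588. 137.] [619. 132.] [632. 130.]
35 [575. 130.] [588. 128.] [619. 123.] [632. 121.]
s4 -14 [281.8 114.1] [298.1 111.9]
s4 25 [282.  101.2] [298.6  99. ]
[221, 222, 221, 210, 210, 212, 212, 198, 186, 207, 224, 228, 231, 238, 228, 227, 124, 53, 53, 52, 56, 51, 54, 53, 53]
[245, 244, 245, 244, 244, 244, 233, 233, 234, 233, 232, 232, 232, 232, 230, 131, 47, 45, 45, 44, 44, 45, 44, 45, 45]
```

```bash
python3 - <<'E'
from h import *
a=np.load("s4.npy",allow_pickle=True).item();c=ctrl.capture("side");np.save("s5.npy",c,allow_pickle=True)
p=ctrl.get_ee_pos();u=np.array([np.cos(np.radians(15)),np.sin(np.radians(15)),0])
for Z in(-14,25): print(Z,*[proj(c,p+[0,0,Z]+s*u)[0].round(1) for s in(-29,-15,15,29)])
d=np.abs(a["pixels"].astype(int)-c["pixels"]).max(2)
print("cols 274..304");
for r in range(130,175): print(r,"".join("#" if v>25 else "." for v in d[r,274:305]), "|","".join(" .:-=+*%@#"[int(v)//26] for v in c["pixels"][r,274:305].mean(1)))
E
```

```text
-14 [279.6 165.4] [283.8 164.6] [292.7 163.1] [296.9 162.4]
25 [279.7 154.5] [284.  153.8] [293.1 152.3] [297.3 151.6]
cols 274..304
130 ###...####################..### | :--+++=:.:::..::::::..::.*@@+::
131 ###....###################.#### | :----:::..:....::::::.:::+@*-::
132 .##........#################### | ::::...:...::..::::::..::=+=:::
133 .......##..#################### | :......:::.::::::.:...:::-=::::
134 ........##.#################### | ::......::::::::-=+-:::::-::.::
135 #........######....############ | ::......::::::-+***=....:::::::
136 ##........#####....############ | :::.....:.::::=****=:..::::::::
137 .##.....######.....############ | :.:.. ..:.::::+****+:....::::::
138 ..........####.....############ | ::::. .:::.:::+****+-::::::::::
139 ..........####.....############ | .::::.:::....=+****+:::.:::.:::
140 ......##..###.......########### | .::::::::::::+******=.:::::::::
141 ......##.####......#########.#. | ..:::::::::.-+*****+-..:::.-++*
142 .........####......########.... | ...:::::.::.=+*****=...::.+****
143 .........###.......#######..... | ...:::::::::+******
[... 1482 characters left out ...]

165 ..................##........... | .....:-=++---++++=---+***-.....
166 .................##............ | .......::----------:-+***=-----
167 ............................... | ---------+=-------:::-===-=%%##
168 ...................#........... | ---------=+=------:=--:*@###@@@
169 ..................###.......... | ---------=+***++++%*+@###@@@@@@
170 ..............#####............ | ---------=+***%%%%%###@@@@@@@@@
171 ..............###.............. | ---------=+***%@@####@@@@@@@@@@
172 ...............#............... | ----------+****%####@@@@@@@@@@@
173 ............................... | -----------+***@###@@@@@@@@@@@@
174 ............................... | ------------=-+*###@@@@@@@@@@@@
```

```bash
cat > cap.py <<'E'
from h import *
def tips(p,yaw):
    """lowest finger pixels in side view vs s4 (gripper away): returns estimated tip Z rel. TCP per finger"""
    a=np.load("s4.npy",allow_pickle=True).item();c=ctrl.capture("side")
    d=np.abs(a["pixels"].astype(int)-c["pixels"]).max(2)
    u=np.array([np.cos(yaw),np.sin(yaw),0]);out=[]
    for s in(-18,18):
        o="".join("#" if d[tuple(np.round(proj(c,p+[0,0,Z]+s*u)[0][::-1]).astype(int))]>25 else "." for Z in range(-30,60,3));out.append(o)
    return out
E
python3 - <<'E'
from cap import *
yw=np.radians(15);g=np.array([527.5,230.])
print(tips(ctrl.get_ee_pos(),yw))
ctrl.move_gripper(0.6);f0=ctrl.get_wrist_force()
print(ctrl.move_linear([*(g+[-.1,-.1]),136],speed=50,stop_force=4))
ctrl.sleep(.1);print(ctrl.get_ee_pos(),ctrl.get_wrist_force()-f0)
ctrl.move_gripper(0,25);ctrl.sleep(.2);p=ctrl.get_ee_pos()
print(ctrl.get_opening(),ctrl.get_gripper_force(),p,ctrl.get_wrist_force()-f0,ctrl.get_t())
print(tips(p,yw))
E
```

```text
['.................#########.###', '................##############']
False
[527.58777629 229.92203817 136.36187538] [ 0.33151983 -1.00174514  1.14719036]
0.30991608978759766 24.51817168512207 [526.9496365  229.71216165 136.2700331 ] [-3.86369782 -3.41658615  3.41461197] 21.7417
['..................###########.', '........###...##.........#####']
```

```bash
python3 - <<'E'
from h import *
c=ctrl.capture("wrist");np.save("w6.npy",c,allow_pickle=True);s=ctrl.capture("scene");q=ctrl.capture("side")
k=lambda a:cv2.resize(a,(400,300),interpolation=cv2.INTER_CUBIC)
L=cv2.resize(c["pixels"][90:340,180:380],(480,600),interpolation=cv2.INTER_CUBIC)
r=np.vstack([cv2.resize(q["pixels"][125:185,265:329],(320,300),interpolation=cv2.INTER_CUBIC),cv2.resize(s["pixels"][220:290,315:390],(320,300),interpolation=cv2.INTER_CUBIC)])
cv2.imwrite("pics/c6.png",np.hstack([L,r])[:,:,::-1])
E
```

```text
(no output)
```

View pics/c6.png

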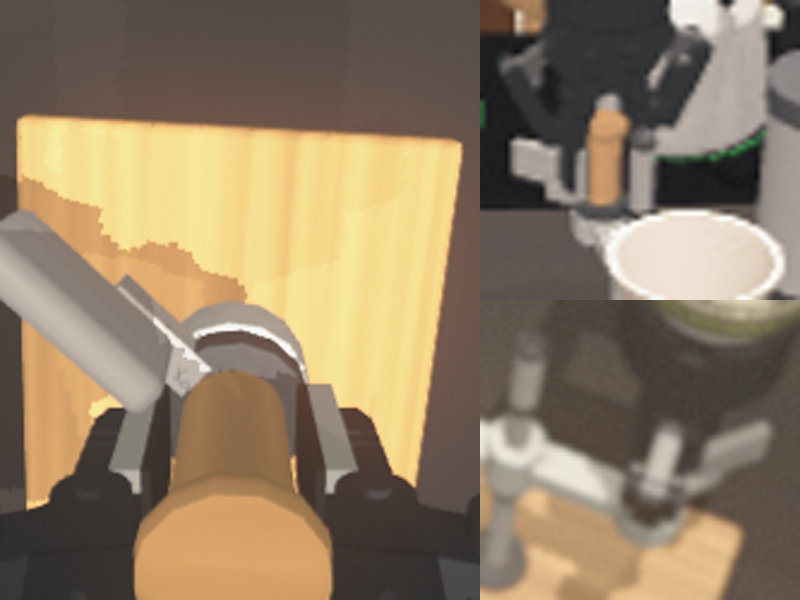

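```bash
python3 - <<'E'
from h import *
yw=np.radians(32);g=np.array([527.5,230.])
ctrl.move_gripper(0.5)
ctrl.move_linear([*g,137],down(yw),speed=60);ctrl.sleep(.15)
e=g-ctrl.get_ee_pos()[:2];f0=ctrl.get_wrist_force();print(e)
ctrl.move_gripper(0,25);ctrl.sleep(.2);p=ctrl.get_ee_pos()
print(ctrl.get_opening(),ctrl.get_gripper_force(),p,ctrl.get_wrist_force()-f0,ctrl.get_t())
E
```

```text
[ 0.00175897 -0.00962648]
0.3044807064397399 24.479948580265045 [526.88133666 229.63477934 137.04730071] [-5.47908531 -2.72806417  2.52229124] 23.3417
```

```bash
python3 - <<'E'
from h import *
c=np.load("s4.npy",allow_pickle=True).item()
for z in(197,211,225,240,250): print(z,[proj(c,[525+s,0,z])[0].round() for s in(-50,50)])
g=np.array([527.0,229.7]);f0=ctrl.get_wrist_force()
ctrl.move_gripper(0.55)
ctrl.move_linear([*g,200],speed=120)
ctrl.move_gripper(0.0,20);print("closed at 200:",ctrl.get_opening(),ctrl.get_gripper_force(),ctrl.get_t())
a=ctrl.capture("side");np.save("s7.npy",a,allow_pickle=True)
E
```

```text
197 [array([277., 196.]), array([314., 195.])]
211 [array([277., 192.]), array([315., 191.])]
225 [array([277., 188.]), array([315., 186.])]
240 [array([277., 183.]), array([316., 182.])]
250 [array([277., 180.]), array([316., 178.])]
closed at 200: -0.0008286535249705428 0.0 24.8583
```

```bash
python3 - <<'E'
from h import *
g=np.array([527.0,229.7])
ctrl.move_gripper(0.55,25)
for z in(142,146):
    ctrl.move_linear([*g,z],speed=110);f0=ctrl.get_wrist_force()
    ctrl.move_gripper(0,25);ctrl.sleep(.1);o=ctrl.get_opening()
    print(z,o,ctrl.get_gripper_force(),ctrl.get_ee_pos(),ctrl.get_wrist_force()-f0,ctrl.get_t())
    if o<.28:break
    if z<146: ctrl.move_gripper(.5)
E
```

```text
142 0.33417738303628824 24.163884222507477 [527.11442104 229.6124057  142.9896438 ] [-3.16183223 -1.57907531  5.07037917] 26.5083
146 0.3475220148842763 24.482706785202026 [526.92992543 229.67676033 146.13908915] [-0.51844831 -0.63123945  3.00188066] 27.4167
```

```bash
python3 - <<'E'
from h import *
a=np.load("s4.npy",allow_pickle=True).item();c=np.load("s7.npy",allow_pickle=True).item()
p=np.array([527,229.7,200])
for Z in(7,12,16,20,24): print(Z,proj(c,p+[0,0,Z])[0].round(1))
d=np.abs(a["pixels"].astype(int)-c["pixels"]).max(2)
for r in range(128,152): print(r,"".join("#" if v>25 else "." for v in d[r,274:305]), "|","".join(" .:-=+*%@#"[int(v)//26] for v in c["pixels"][r,274:305].mean(1)),"|","".join(" .:-=+*%@#"[int(v)//26] for v in a["pixels"][r,274:305].mean(1)))
E
```

```text
7 [288.7 148.9]
12 [288.7 147.5]
16 [288.8 146.3]
20 [288.8 145.2]
24 [288.8 144. ]
128 .###########################... | =-:...:.:::.........::.::::-@@# | ========++++++**%@@@@@@@@@@@@@#
129 ..##########################... | =+=:.....:..::....::....:::*@## | =++++====+++++***%%@@@@@@@@@@##
130 ...########################.... | +++=:..:...::....:::......=@@## | +++++++++++++******%%@@@@@@@###
131 ....######################..... | ----:......:.:...::....=+*%@@@@ | -----::---:=+********%%%@@@@@@@
132 ...........############........ | .........:::....:::.:.=**%%%%%% | ...........++***********%%%%%%%
133 ...........###########......... | ..........:.:...::...:+******** | ...........++******************
134 ...........###########......... | ..................:-:+********* | ...........++******************
135 ..........###########.......... |  .........::.....:-+-+********* | ..........-++******************
136 ...........##########.......... | ..........-:...:++-+-+********* |   ........-++******************
137 ...........###########......... | ....... ..+-::.-++=+-+********* | .. ...  
[... 779 characters left out ...]
........ | ........:+***+=++==+*********** | ........:+*********************
146 .................#............. | ........:-+*****++************* | ........:-+********************
147 ..............######........... | ........::+*%%***************** | ........::+*%@@@@@@%***********
148 ...........##########.......... | ........::-+******************* | ........::-%@@@@@@@@%**********
149 ...........##########.......... | .........::+******************* | .........::%@@@@@@@@%**********
150 ...........#########........... | ..........-+*******%***++****** | ..........-*%@@@@@@@***++******
151 ..................#............ | ......... :=++****++++++++***** | ..........:=+********+++++*****
```

```bash
python3 - <<'E'
from h import *
g=np.array([526.7,229.5])
ctrl.move_gripper(0.5)
ctrl.move_linear([*g,134],speed=60);ctrl.sleep(.1);f0=ctrl.get_wrist_force()
ctrl.move_gripper(0,25);ctrl.sleep(.15)
print(ctrl.get_opening(),ctrl.get_gripper_force(),ctrl.get_ee_pos(),ctrl.get_wrist_force()-f0,ctrl.get_t())
E
```

```text
0.29856312158193216 24.37737911939621 [526.99363421 229.61695016 134.32279166] [0.98589456 0.89048745 1.61559974] 28.6
```

```bash
python3 - <<'E'
from h import *
g=np.array([526.85,229.55])
f0=ctrl.get_wrist_force();z0=ctrl.get_ee_pos()[2]
ctrl.move_linear([*g,144],speed=25);ctrl.sleep(.15)
print(ctrl.get_wrist_force()-f0,ctrl.get_ee_pos()-[0,0,z0],ctrl.get_opening(),ctrl.get_gripper_force(),ctrl.get_t())
ctrl.capture("side");s=ctrl.regions_of("side","dripper")
a=np.load("s4.npy",allow_pickle=True).item()
if s: r=np.argwhere(s[0]["mask"]);print(r.min(0),r.max(0),r.mean(0))
print(proj(a,[562.2,64.4,139+35]),proj(a,[562.2,64.4,149+35]))
E
```

```text
[ 4.60151065  1.41234903 -8.91113353] [526.77593608 229.57932217   8.64187552] 0.29860795523032935 25.81516921520233 29.3
[165 286] [205 326] [185.13057851 306.35785124]
[[306.22234232 188.33674086]] [[306.40572227 185.39851308]]
```

```bash
python3 - <<'E'
from h import *
g=np.array([526.85,229.55]);z0=134.32
f0=ctrl.get_wrist_force()
r=ctrl.move_linear([*g,206],speed=22,stop_force=5)
print(r,ctrl.get_ee_pos()[2]-z0,ctrl.get_wrist_force()-f0,ctrl.get_t())
ctrl.sleep(.4)
print(ctrl.get_ee_pos()-[0,0,z0],ctrl.get_wrist_force()-f0,ctrl.get_opening(),ctrl.get_gripper_force(),ctrl.get_t())
np.save("s8.npy",ctrl.capture("side"),allow_pickle=True)
s=ctrl.regions_of("side","dripper")
if s: r=np.argwhere(s[0]["mask"]);print(r.min(0),r.max(0),r.mean(0))
np.save("q8.npy",ctrl.capture("scene"),allow_pickle=True)
E
```

```text
False 70.14219519290012 [-0.49073963  0.91371923 -1.166578  ] 32.3667
[526.73536136 229.5433991   70.17046068] [-0.27881452  0.8972858  -1.12614645] 0.3037991994893978 26.061541736125946 32.7667
[145 287] [186 328] [166.00390625 307.97578125]
```

```bash
python3 - <<'E'
from h import *
L=lambda n:np.load(n,allow_pickle=True).item()
ax=np.array([542.4,157.3])
for nm in("q4.npy","s4.npy","q8.npy","s8.npy"):
    c=L(nm);g=c["pixels"].astype(np.float32).mean(2);print(nm,proj(c,[*ax,139])[0].round(1),proj(c,[*ax,243])[0].round(1))
    E=np.array(c["extrinsics"]);rt=E[0,:3].copy();rt[2]=0;rt/=np.linalg.norm(rt)  # lateral
    zs=np.arange(120,256,3)
    for off in(-9,-5,0,5,9):
        P=np.c_[ax[0]+off*rt[0]+0*zs,ax[1]+off*rt[1]+0*zs,zs];uv=proj(c,P).astype(np.float32)
        v=cv2.remap(g,uv[:,:1],uv[:,1:],cv2.INTER_LINEAR)[:,0]
        print("%3d"%off," ".join("%3d"%x for x in v))
print("z"," ".join("%3d"%z for z in zs))
s=L("s8.npy")
for h in(50,60,65,70,75): print(h,proj(s,[562.2,64.4,174+h])[0].round(1))
E
```

```text
q4.npy [323.1 254.6] [327.9 228.1]
 -9 151 155 167 186 206 220 228 227 223 217 211 204 196 184 174 163 150 132 111  95  85  87  90  95 100 102 104 105 105 103 101 100 101 101 100  94  91  88  86  86  91  88  85  78  73  71
 -5 161 176 195 215 226 229 224 208 187 167 155 150 146 143 142 139 134 124 108 101 105 121 133 139 139 140 139 139 138 138 139 140 138 131 119 106 101 104 111 117 119 115 103  88  77  72
  0 174 195 212 225 225 217 203 182 164 152 147 147 148 150 147 142 134 117 106 110 126 142 148 150 149 150 149 149 149 148 149 149 145 135 117 105 108 116 122 126 126 119 104  87  74  70
  5 174 192 208 221 223 220 214 204 194 187 183 180 176 173 169 155 136 110  94  94 103 116 123 125 126 125 126 126 125 126 125 126 125 119 108 100  99 101 103 103  96  88  78  72  69  70
  9 180 189 198 207 214 219 223 221 219 217 215 212 205 190 163 131 104  86  78  76  76  79  80  81  82  82  80  81  82  80  80  80  80  79  77  75  75  76  75  75  72  70  71  70  69  69
s4.npy [295.4 180.4] [296.6 150.3]
 -9 161 161 158 152 154 170 202 234 240 234 230 227 225 225 225 232 240 245 246 244 224 13
[... 2370 characters left out ...]
8 222 222 222 223 223 223 223 223 224 224 228 235 216
  5 203 218 225 225 224 218 211 211 210 211 211 210 209 205 198 183 179 172 162 156 156 157 158 159 160 161 162 163 167 202 232 230 223 223 224 224 224 224 224 224 225 225 224 226 233 237
  9 200 214 225 225 218 212 211 210 210 210 204 196 186 173 163 160 160 160 160 161 162 162 163 163 164 165 166 167 186 235 231 225 224 225 225 225 225 225 225 225 225 225 226 226 226 233
z 120 123 126 129 132 135 138 141 144 147 150 153 156 159 162 165 168 171 174 177 180 183 186 189 192 195 198 201 204 207 210 213 216 219 222 225 228 231 234 237 240 243 246 249 252 255
50 [307.2 173.3]
60 [307.4 170.2]
65 [307.5 168.6]
70 [307.5 167.1]
75 [307.6 165.5]
```

```bash
python3 - <<'E'
from h import *
g=np.array([526.85,229.55]);z0=134.32;ax=np.array([542.4,157.3])
zs=np.arange(147,201,3);D=[]
ctrl.move_linear([*g,z0+47],speed=70)
print("  z'     "," ".join("%3d"%z for z in zs))
for h in np.arange(46,26,-2):
    ctrl.move_linear([*g,z0+h+.9],speed=20)
    hh=ctrl.get_ee_pos()[2]-z0;c=ctrl.capture("scene");D.append((hh,c))
    gr=c["pixels"].astype(np.float32).mean(2)
    v=0
    for off in(-3,0,3):
        rt=np.array(c["extrinsics"])[0,:2];rt=rt/np.linalg.norm(rt)
        uv=proj(c,np.c_[ax[0]+off*rt[0]+0*zs,ax[1]+off*rt[1]+0*zs,zs]).astype(np.float32)
        v=v+cv2.remap(gr,uv[:,:1],uv[:,1:],cv2.INTER_LINEAR)[:,0]/3
    print("%6.2f   "%hh," ".join("%3d"%x for x in v))
np.save("D.npy",np.array(D,dtype=object),allow_pickle=True);print(ctrl.get_wrist_force(),ctrl.get_t())
E
```

```text
z'      147 150 153 156 159 162 165 168 171 174 177 180 183 186 189 192 195 198
 45.08    156 156 157 156 156 156 164 178 201 217 224 222 210 188 168 152 145 146
 43.21    157 156 156 156 156 157 170 190 216 226 226 217 198 174 157 147 145 146
 41.32    157 156 156 156 157 167 185 205 222 225 219 205 182 163 152 147 146 146
 39.43    156 156 156 156 159 176 199 218 223 206 180 154 140 140 141 144 146 146
 37.47    157 157 156 160 170 192 207 211 199 164 137 123 131 138 142 144 146 146
 35.56    156 155 156 166 184 209 220 215 192 152 126 119 131 138 142 144 146 146
 33.61    156 156 163 178 199 216 219 211 187 147 123 118 131 139 143 145 146 145
 31.67    156 157 172 193 216 226 223 209 180 140 119 116 130 138 143 144 144 144
 29.70    158 166 186 205 220 222 212 192 162 127 112 115 131 139 142 143 143 143
 27.74    162 179 202 218 226 221 205 180 145 115 107 115 132 139 142 143 144 143
[ 5.85642416  3.62808177 -9.3849586 ] 36.4167
```

```bash
python3 - <<'E'
from h import *
g=np.array([526.85,229.55]);z0=134.32
zc=z0+36.9+.6
ctrl.move_linear([*g,zc],speed=25);ctrl.sleep(.1);zc+=36.9-(ctrl.get_ee_pos()[2]-z0)
ctrl.move_linear([*g,zc],speed=10);ctrl.sleep(.8)
print(zc-z0,ctrl.get_ee_pos()-[0,0,z0],ctrl.get_t());f0=ctrl.get_wrist_force();t0=ctrl.get_torque()
for y in(20,8,-4,-14,-22):
    ctrl.move_linear([*g,zc],down(np.radians(y)))
    print(y,(ctrl.get_ee_pos()-[0,0,z0]).round(2),(ctrl.get_wrist_force()-f0).round(1),(ctrl.get_torque()-t0).round(2),round(ctrl.get_opening(),3),round(ctrl.get_t(),2))
open("zc","w").write(str(zc))
E
```

```text
37.74389042096158 [526.78686365 229.54839581  36.73971234] 38.0583
20 [526.89 229.48  36.77] [ 1.1 -1.9  1.6] [ 0.04  0.14 -0.19] 0.299 38.42
8 [526.88 229.31  36.72] [-0.1  2.4 -0.2] [0.25 0.05 0.14] 0.301 38.77
-4 [526.75 228.48  36.66] [-1.1 -7.2  1.4] [-0.86  0.15 -1.06] 0.299 39.13
-14 [526.36 227.64  36.48] [ -3.7 -10.4   0.7] [-1.57  0.23  0.05] 0.301 39.46
-22 [525.83 227.22  36.19] [ -5.3 -14.9   0.5] [-1.74  0.81  0.55] 0.297 39.75
```

```bash
cat > lev.py <<'E'
from h import *
def lever(cam="scene",h=36.8,g=(526.85,229.55)):
    c=ctrl.capture(cam);r=ctrl.regions_of(cam,"lever_tip");out=[]
    for q in r[:2]:
        m=q["mask"];n=int(m.sum())
        if n<5: continue
        uv=np.argwhere(m)[:,::-1].mean(0);P=ray(c,uv,166+h)[:2]-g
        out.append((round(q["conf"],2),n,uv.round(1).tolist(),np.linalg.norm(P).round(1),np.degrees(np.arctan2(P[1],P[0])).round(1)))
    for a in(102,110,120,150): out.append((a,proj(c,[g[0]+45*np.cos(np.radians(a)),g[1]+45*np.sin(np.radians(a)),166+h])[0].round(1).tolist()))
    return out,c
E
python3 - <<'E'
from lev import *
g=np.array([526.85,229.55]);z0=134.32;zc=float(open("zc").read());f0=np.array([5.86,3.63,-9.38])
print(lever()[0])
o=np.zeros(3);tg=np.array([*g,z0+36.9])
for y in(-28,-33,-37):
    o=.6*(np.array([*g,zc])+o-ctrl.get_ee_pos()-[0,0,.0]) if False else o+.7*(tg-ctrl.get_ee_pos())
    ctrl.move_linear(np.array([*g,zc])+o,down(np.radians(y)));e=R.from_rotvec(ctrl.get_ee_rot()).as_matrix()[:,1]
    print(y,np.degrees(np.arctan2(e[1],e[0])).round(1),(ctrl.get_ee_pos()-[0,0,z0]).round(2),(ctrl.get_wrist_force()-f0).round(1),ctrl.get_torque().round(2),round(ctrl.get_opening(),3),round(ctrl.get_t(),2))
print(lever()[0]);np.save("o.npy",o)
E
```

```text
[(0.74, 333, [372.3, 258.6], np.float64(29.5), np.float64(94.0)), (102, [380.4, 259.9]), (110, [381.1, 257.4]), (120, [381.3, 254.2]), (150, [378.1, 244.7])]
-28 -28.1 [526.42 228.98  36.48] [ -6.1 -14.5  -0.2] [-1.71  0.22  0.15] 0.302 40.11
-33 -33.0 [526.99 229.91  36.63] [-3.3 -8.9 -0.7] [-0.91 -0.35  0.39] 0.298 40.36
-37 -37.0 [526.3  228.9   36.84] [ -9.8 -15.6   3.3] [-1.74  0.43  0.5 ] 0.3 40.61
[(0.59, 338, [371.1, 262.1], np.float64(32.2), np.float64(77.9)), (102, [380.4, 259.9]), (110, [381.1, 257.4]), (120, [381.3, 254.2]), (150, [378.1, 244.7])]
```

```bash
cat > ang.py <<'E'
from h import *
def prof(c,h,rads=(40,50,58),g=(526.85,229.55)):
    gr=c["pixels"].astype(np.float32).mean(2);A=np.arange(70,176,5)
    for r in rads:
        a=np.radians(A);uv=proj(c,np.c_[g[0]+r*np.cos(a),g[1]+r*np.sin(a),178+h+0*a]).astype(np.float32)
        print(r," ".join("%3d"%x for x in cv2.remap(gr,uv[:,:1],uv[:,1:],cv2.INTER_LINEAR)[:,0]))
E
python3 - <<'E'
from ang import *
D=np.load("D.npy",allow_pickle=True)
print("A "," ".join("%3d"%a for a in range(70,176,5)))
print("before");prof(D[4][1],37.5)
print("now scene");prof(ctrl.capture("scene"),36.8)
print("wrist w6 ref");prof(np.load("w6.npy",allow_pickle=True).item(),0)
c=ctrl.capture("wrist");np.save("w9.npy",c,allow_pickle=True);print("wrist now");prof(c,36.8)
print(ctrl.get_t())
E
```

```text
A   70  75  80  85  90  95 100 105 110 115 120 125 130 135 140 145 150 155 160 165 170 175
before
40  81  80  81  79  81  80  79  81  78  80  80  94 117 127 133 152 150 110  69  65  65  62
50  82  81  80  80  82  78  81  79  80  79  79  78  89 124 130 148 148  97  77  65  60  61
58  82  81  79  81  80  80  80  79  80  78  78  77  78  77  82 123 139  91  78  72  62  60
now scene
40 141 142 147 172 203 192 133  81  78  79  78  78  77  78  77  70  60  55  57  56  56  56
50  98 134 142 148 186 204 141  79  80  77  80  76  79  78  74  59  55  58  57  57  58  58
58  80 100 139 145 169 203 141  78  79  79  78  77  77  78  78  67  55  57  66  60  62  61
wrist w6 ref
40 201 211 204 205 207 200 204 200 203 166 170 170 131 124 125 171 184 161 157 166 105  65
50 202 203 209 198 202 193 205 201 209 206 205 210 162 157 125 161 183  67  65  64  63  62
58 198 203 196 206 199 190 205 202 210 205 206 203 204 161 141 148 183  64  63  62  61  61
wrist now
40 150 141 151 137 179 238 210  79  77  75  74  76  60  58  57  56  56  42  41  39  41  41
50 199 198 205 131 141 233 218  78  76  74  73  72  71  70  74  53  47  41  42  51  51  51
58  82  80  79  81 136 217 222  77  76  75  74  72  71  70  70  69  41  41  40  42  51  50
40.8083
```

```bash
python3 - <<'E'
from h import *
ax=np.array([542.4,157.3]);zs=np.arange(147,201,3);D=np.load("D.npy",allow_pickle=True)
ctrl.sleep(.3);c=ctrl.capture("scene");print(ctrl.get_ee_pos()[2]-134.32)
for h,k in list(D[3:7])+[("now",c)]:
    gr=k["pixels"].astype(np.float32).mean(2);v=0
    for off in(-3,0,3):
        rt=np.array(k["extrinsics"])[0,:2];rt=rt/np.linalg.norm(rt)
        uv=proj(k,np.c_[ax[0]+off*rt[0]+0*zs,ax[1]+off*rt[1]+0*zs,zs]).astype(np.float32)
        v=v+cv2.remap(gr,uv[:,:1],uv[:,1:],cv2.INTER_LINEAR)[:,0]/3
    print(str(h)[:5]," ".join("%3d"%x for x in v))
ctrl.capture("side");s=ctrl.regions_of("side","dripper")
if s: r=np.argwhere(s[0]["mask"]);print(r.min(0),r.max(0),r.mean(0))
print(proj(np.load("s4.npy",allow_pickle=True).item(),[562.2,64.4,174+36.8]))
print(ctrl.get_opening(),ctrl.get_gripper_force(),ctrl.get_wrist_force(),ctrl.get_t())
E
```

```text
36.830412844124766
39.42 156 156 156 156 159 176 199 218 223 206 180 154 140 140 141 144 146 146
37.47 157 157 156 160 170 192 207 211 199 164 137 123 131 138 142 144 146 146
35.56 156 155 156 166 184 209 220 215 192 152 126 119 131 138 142 144 146 146
33.60 156 156 163 178 199 216 219 211 187 147 123 118 131 139 143 145 146 145
now 159 167 187 205 218 217 204 182 148 118 108 115 131 138 142 143 143 143
[157 286] [200 328] [179.08474576 306.97273397]
[[306.90719105 177.36366784]]
0.29900752889181886 72.68600532706841 [ -2.37943062 -11.52371015  -8.40100229] 41.2583
```

```bash
cat > sv.py <<'E'
from ang import *
ax=np.array([542.4,157.3]);zf=np.arange(135,176,1.)
def edge(k):
    """z' at which the profile rises to the collar's bright top, -> arm height h"""
    gr=k["pixels"].astype(np.float32).mean(2);v=0
    rt=np.array(k["extrinsics"])[0,:2];rt=rt/np.linalg.norm(rt)
    for off in(-3,0,3):
        uv=proj(k,np.c_[ax[0]+off*rt[0]+0*zf,ax[1]+off*rt[1]+0*zf,zf]).astype(np.float32)
        v=v+cv2.remap(gr,uv[:,:1],uv[:,1:],cv2.INTER_LINEAR)[:,0]/3
    i=int(np.argmax(v>178))
    return zf[i]-(v[i]-178)/max(v[i]-v[i-1],1e-3)
D=np.load("D.npy",allow_pickle=True)
cal=np.polyfit([edge(k) for h,k in D[1:]],[h for h,k in D[1:]],2)
def hgt(k): return float(np.polyval(cal,edge(k)))
def yaw():
    e=R.from_rotvec(ctrl.get_ee_rot()).as_matrix()[:,1];return np.degrees(np.arctan2(e[1],e[0]))
def turn(y):
    q=np.array(ctrl.get_joints());q[5]-=np.radians(y-yaw());ctrl.goto_joints(q)
E
python3 - <<'E'
from sv import *
print("cal resid",[round(hgt(k)-h,2) for h,k in D[1:]],"yaw",yaw(),"q",np.round(ctrl.get_joints(),2))
print(hgt(ctrl.capture("scene")))
turn(45);print(yaw(),ctrl.get_t(),ctrl.get_ee_pos().round(1))
E
```

```text
cal resid [np.float64(0.07), np.float64(-0.16), np.float64(0.07), np.float64(0.03), np.float64(0.0), np.float64(-0.03), np.float64(0.01), np.float64(0.02), np.float64(-0.02)] yaw -36.96883982495884 q [ 0.21  0.46  1.4  -0.    1.29  0.85]
29.507350716504135
44.872866168289335 42.6 [526.  229.9 170.5]
```

```bash
python3 - <<'E'
from sv import *
turn(106);c=ctrl.capture("scene");h=hgt(c)
print(yaw(),ctrl.get_t(),ctrl.get_ee_pos().round(1),"h",h,ctrl.get_gripper_force(),(ctrl.get_opening()))
print("A "," ".join("%3d"%a for a in range(70,176,5)));prof(c,h,(45,50,58))
E
```

```text
105.84138294748278 43.65 [524.8 228.9 169.2] h 27.811532545431447 69.96685108581005 0.30503827813857826
A   70  75  80  85  90  95 100 105 110 115 120 125 130 135 140 145 150 155 160 165 170 175
45  81  80  80  82  79  79  80  80  79  75  65  61  60  63  67  63  74 115  92  57  58  58
50  81  82  78  79  80  78  77  78  78  79  71  59  59  59  60  61  81 145 111  58  56  58
58  81  80  80  80  80  80  79  79  78  80  80  73  58  59  59  56  56 121  86  56  58  61
```

```bash
python3 - <<'E'
from sv import *
g=np.array([526.85,229.55]);H=36.8
turn(28)
h=hgt(ctrl.capture("scene"));z=ctrl.get_ee_pos()[2];print("h",h,z-134.32,ctrl.get_t(),ctrl.get_gripper_force())
zc=z+H-h+.8
ctrl.move_linear([*g,zc],down(np.radians(28)),speed=25)
h=hgt(ctrl.capture("scene"));zc+=H-h;print("h",h,ctrl.get_ee_pos()[2]-134.32)
ctrl.move_linear([*g,zc],speed=10);ctrl.sleep(.4)
h=hgt(ctrl.capture("scene"));zc+=H-h;print("h",h,zc-134.32,ctrl.get_t())
for y in(17,7,-3):
    ctrl.move_linear([*g,zc],down(np.radians(y)));c=ctrl.capture("scene")
    h=hgt(c);zc+=H-h
    print(y,"h",round(h,2),(ctrl.get_ee_pos()-[0,0,134.32]).round(2),round(ctrl.get_gripper_force()),round(ctrl.get_opening(),3),round(ctrl.get_t(),2))
prof(c,h,(50,))
open("zc","w").write(str(zc))
E
```

```text
h 27.648240388699833 34.95559902353688 44.9333 67.20612031758719
h 37.092629064791254 44.37910917751222
h 36.77418881141057 44.64054075863527 46.2417
17 h 37.37 [526.71 230.53  44.31] 65 0.297 46.63
7 h 36.69 [527.02 228.26  43.65] 65 0.302 47.01
-3 h 36.3 [526.8  227.38  43.67] 70 0.302 47.38
50  80  81  81  79  79  81  79  79  80 116 144 152 189 200 127  76  79  77  80  80  73  57
```

```bash
python3 - <<'E'
from sv import *
g=np.array([526.85,229.55]);H=36.9;zc=float(open("zc").read());o=np.zeros(2)
for y in(-11,-19,-27,-33,-38):
    o=np.clip(o+.5*(g-ctrl.get_ee_pos()[:2]),-4,4)
    ctrl.move_linear([*(g+o),zc],down(np.radians(y)));c=ctrl.capture("scene")
    h=hgt(c);zc+=np.clip(H-h,-1.5,1.5)
    print(y,"h",round(h,2),(ctrl.get_ee_pos()-[0,0,134.32]).round(2),round(ctrl.get_gripper_force()),round(ctrl.get_opening(),3),ctrl.get_wrist_force().round(1),round(ctrl.get_t(),2))
prof(c,h,(40,50,58));np.save("o.npy",[*o,zc])
E
```

```text
-11 h 36.71 [526.93 229.66  44.11] 66 0.297 [ 4.3 -6.1 -9.7] 47.73
-19 h 37.11 [526.73 229.45  44.4 ] 71 0.3 [ 3.  -6.6 -7.3] 48.07
-27 h 37.15 [527.19 230.08  44.5 ] 67 0.297 [ 2.7 -9.9 -7.1] 48.41
-33 h 37.1 [527.3  230.04  44.54] 75 0.298 [ 4.7 -2.3 -7.2] 48.72
-38 h 36.55 [524.98 227.13  43.73] 63 0.298 [ -8.1 -18.5  -3.7] 49.02
40 151 143 141 143 158 193 203 162  96  78  79  78  77  78  77  78  72  61  55  56  55  56
50  80  93 132 142 146 181 203 151  81  77  78  77  78  76  77  75  65  58  54  58  54  56
58  81  79 100 139 146 171 201 137  79  77  78  76  77  76  76  77  63  52  58  58  57  57
```

```bash
python3 - <<'E'
from sv import *
g=np.array([526.85,229.55]);H=36.9;*o,zc=np.load("o.npy");o=np.array(o)
o=np.clip(o+.6*(g-ctrl.get_ee_pos()[:2]),-4,4)
ctrl.move_linear([*(g+o),zc],down(np.radians(-42)));ctrl.sleep(.15);c=ctrl.capture("scene");h=hgt(c)
print("h",round(h,2),(ctrl.get_ee_pos()-[0,0,134.32]).round(2),ctrl.get_gripper_force(),ctrl.get_wrist_force().round(1),ctrl.get_torque().round(2),round(ctrl.get_t(),2))
prof(c,h,(40,50,58))
w=ctrl.capture("wrist");prof(w,h,(40,50,58));np.save("o.npy",[*o,zc])
E
```

```text
h 36.35 [526.2  228.94  43.6 ] 83.98860317654908 [ -2.3 -13.8  -6. ] [-2.71  1.19  0.02] 49.47
40 158 144 141 143 159 194 203 160  93  79  79  79  78  78  78  72  62  59  58  59  54  56
50  80  97 133 142 148 183 204 150  82  78  79  77  76  77  75  63  55  57  58  56  56  56
58  80  81 104 142 146 172 200 132  78  78  80  78  77  77  77  64  54  59  62  58  57  61
40 185 146 138 132 139 202 237 194  77  76  74  76  76  75  58  56  56  42  42  42  46  42
50 197 189  83  83 133 158 238 112  77  76  74  72  71  70  69  54  41  42  40  52  50  40
58  78  77  76  80 131 139 240  79  77  76  75  73  71  71  70  68  48  40  41  51  50  50
```

```bash
python3 - <<'E'
from sv import *
g=np.array([526.85,229.55]);*o,zc=np.load("o.npy");o=np.array(o)
ctrl.move_linear([*(g+o),zc+1.3],speed=10);ctrl.sleep(.3)
c=ctrl.capture("scene");h=hgt(c)
print("h",round(h,2),(ctrl.get_ee_pos()-[0,0,134.32]).round(2),ctrl.get_gripper_force(),ctrl.get_wrist_force().round(1),round(ctrl.get_t(),2))
prof(c,h,(50,))
v=ctrl.capture("side");s=ctrl.regions_of("side","dripper")
if s: r=np.argwhere(s[0]["mask"]);print(r.mean(0))
print(ctrl.get_t())
E
```

```text
h 37.49 [526.16 228.93  44.36] 83.69970878586173 [ -1.4 -12.3  -9.9] 50.15
50  81  95 132 142 148 186 203 141  78  79  79  75  77  75  75  61  56  59  57  58  55  56
[176.71753986 306.77676538]
50.25
```

```bash
python3 -c "
from bench import ctrl
print(ctrl.close_job(),ctrl.get_t())"
```

```text
the job is handed in; nothing more can be done
the job is handed in; nothing more can be done
```

I handed the job in at about 50 s: dripper seated on both pegs, lever closed on its stop, grip still held, and the collar within about 1 mm of the mark by camera. It took a second try. On the first lift the arm rose about 33 mm past the ring without stopping, then slipped about 7 mm as I closed the lever, so I reopened it, raised the arm again and closed it. The hold finished at about 84 N, on the grip's cap rather than its neck.

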